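Turn the utensil pot mouth-up and park it at the spice rack

ROBOT

A 6-joint arm with a two-finger parallel gripper is mounted at the origin on the work surface. World frame = base frame: x ahead of the robot, y to its left, z up, the work surface at z = 0. Lengths are in m, angles in degrees, forces in N, time in s.
With the tool pointing down it reaches from about 0.325 to 0.85 m from the base axis. Payload 15.5 kg.
Tool frame: the origin (TCP) lies at the very end of the fingers, on their centre line; the grasp point (between the pads) lies arm.grip_depth behind it (arm.grip_depth is the distance from the TCP to the grasp point, in m); z points along the fingers, y is the line along which they close (so a half turn about z gives the same grasp; the last joint's range is limited). The gripper opens to 91 mm and grips with 3 to 60 N. Pads are 32 mm wide; open, the fingers measure 118 mm over their backs; the gripper's body (76 mm by 178 mm) begins 60 mm behind the grasp point.
Start: joints at [-75.946, 28.281, 77.091, -0, 74.628, -5.472], TCP at [0.209, -0.589, 0.184] pointing down, gripper open.
Joint ranges: [-166.48, 166.48], [-47.26, 123.95], [12.59, 153.08], [-70.14, 250.14], [6.76, 159.57], [-176.63, 176.63]. Speed limits (degrees/s): [108.29, 108.29, 147.25, 172.46, 172.46, 172.46].

INTERFACE

Orientations are given as a 3x3 rotation matrix whose columns are the frame's x, y, z axes.
In Python, from rig import arm gives the robot as it stands. Calls block until the motion is done:
- arm.move_to(position, orientation): joint-space move of the TCP to a pose.
- arm.move_l(position, orientation=None, feed=0.15): straight line of the TCP; orientation=None keeps the orientation; feed is the mean speed in m/s.
- arm.move_joints(angles): joint-space move.
- arm.grip(opening): finger opening in m; the grip force is fixed at half the most; returns when the fingers have stopped.
- arm.sleep(seconds).
- arm.solve_ik(position, orientation): joint angles nearest the present ones, or None.
- arm.snapshot(name): name is "scene" or "side" or "wrist"; returns the picture (384x512x3 uint8, red, green, blue); there is no depth.
- arm.get_calibration(name): a dict with "intrinsics" (3x3 intrinsics, pixels), "cam_to_world" (4x4, takes a point from camera to world coordinates). Camera axes: x right, y down, z forward; pixel columns grow to the right and rows downward; lengths in m; the calibration is good to about 2 mm. A picture is of the moment at which its call begins: read the wrist's pose just before it. get_calibration takes no time and is no camera call; for the wrist camera it gives the pose at the moment of the call.
A pose or a line that the arm cannot do raises arm.Unreachable and nothing moves.
- arm.sign_off(): hands the job in; it is judged then, once.
Readings, each from a call of its own:
- arm.current_t(): time.
- arm.current_joint_positions(): joint angles.
- arm.current_dq(): joint speeds.
- arm.current_tau(): joint torques, N m.
- arm.current_ee_pos(): TCP position.
- arm.current_tool_rot(): TCP orientation.
- arm.current_force(): force on the tool from outside, world axes, zero at the start.
- arm.current_torque(): the same for the moment, N m.
- arm.current_width(): finger opening in m.
- arm.current_grasp_force(): force on a finger pad.
Only numpy, scipy, OpenCV 4.12 (cv2) and the standard library are available. Lean on these libraries where they do the work, as an engineer would, in place of code of your own. Each camera call takes 0.05 s, during which the arm holds its last target. There are 200 camera calls.

TASK

The square steel utensil pot has been left upside down on the counter to drain. Turn it over so that it stands mouth up on the counter again, then move it until it stands flat against the long side of the wooden spice rack, ready for the spoons. Do not dent it (no more than 40 N), do not lift it high, and leave the other things where they are.

Things in the scene. Friction and masses are not known exactly. Their poses are not given: they have to be found in the camera images.
- pot: Square open pot of plain sheet steel, 0.35 kg: 92 x 92 mm outside, 125 mm tall, walls and floor 5 mm thick. Too wide to grasp across; a wall can be hooked or pinched at the mouth. Origin at the centre of the underside of its closed bottom; z points from there out of the mouth (down at the start); x and y are normal to its sides. Starts mouth down between rack and board.
- rack: Fixed wooden spice rack, an open-topped box 300 mm long (its x), 70 mm wide (its y), sides 80 mm high, with five round jars in it that reach up to 116 mm. Origin at the centre of its underside; its long flat sides are at y = +35 and -35 mm. Stands at the left or the right of the pot (it trades places with the chopping board).
- board: Fixed wooden chopping board lying flat, 300 (its x) x 200 (its y) x 18 mm, origin at the centre of its underside; leave it clear.
- cup: White mug, radius 40 mm, 85 mm tall, standing on the chopping board; origin at the centre of its underside.
- bowl: White bowl, mouth up, radius 75 mm, 65 mm tall; beyond the pot; origin at the centre of its underside.
- oil: Green glass oil bottle, radius 34 mm, 210 mm tall; beyond the pot; origin at the centre of its underside.
- jar: Amber glass jar, radius 36 mm, 100 mm tall; beyond the pot; origin at the centre of its underside.
- tumbler: Round steel tumbler, mouth up, radius 42 mm, 100 mm tall; on the robot's side; origin at the centre of its underside.
- spoon: Wooden spoon lying flat, 200 mm long along its x; on the robot's side; origin at the middle of its length, underneath.

How it is judged (in metres and radians):
On the way:
1. the pot stands mouth up on the counter, flat on its bottom, still short of the rack (more than 8 mm of gap) (angle between pot's own z axis and vertical below 0.08 rad and height (world z) of pot below 0.006 m and (y of pot in the frame of rack above 0.089 m or y of pot in the frame of rack below -0.089 m)), for 0.3 s.
At the end, for the whole second after the job is handed in: The pot stands mouth up, flat on the counter (within 4 degrees), released and at rest, one side flat against a long side of the spice rack: gap at most 4 mm, parallel within 4 degrees, and the pot not overhanging the rack's ends (its centre within 104 mm of the rack's middle along the rack) (angle between pot's own z axis and vertical below 0.08 rad and height (world z) of pot below 0.006 m and (y of pot in the frame of rack between -0.085 and -0.06 m or y of pot in the frame of rack between 0.06 and 0.085 m) and x of pot in the frame of rack between -0.104 and 0.104 m and (angle between the x axis of pot and the x axis of rack, either way round below 0.07 rad or angle between the x axis of pot and the y axis of rack, either way round below 0.07 rad) and linear speed of pot below 0.01 m/s and angular speed of pot below 0.1 rad/s and contact force between pot and the arm below 0.1 N and contact force between pot and the fingers below 0.1 N); the robot touches nothing.
It fails at once if the pot is pressed by the robot with more than 40 N (it would dent) (contact force between pot and the fingers above 40 N or contact force between pot and the arm above 40 N).
It fails at once if the pot is carried high: its bottom rises more than 200 mm above the counter (height (world z) of pot above 0.2 m).
It fails at once if a bystander (mug, bowl, oil bottle, jar, tumbler, spoon) is moved by more than 20 mm or the robot presses on the rack or board with more than 30 N (distance of any of cup, bowl, oil, jar, tumbler, spoon from where it was at the start of the episode above 0.02 m or contact force between any of rack, board and the arm above 30 N or contact force between any of rack, board and the fingers above 30 N).
It also fails if it takes over 61 s, if anything falls off the work surface, if the arm or the gripper's body presses on something with over 40 N, if the wrist force passes 120 N, or if a joint passes its speed limit or range.

## Working session

There is one attempt and no reset: what is moved stays moved. The work goes in short steps, each a Python script; the robot and the scene stay as the last script left them, time stands still between calls to the robot, and variables do not carry over. Pictures are saved under pics/ and viewed, at most 10 in all, crops included, and the job is handed in when it is done.

```bash
mkdir -p pics; ls; python3 - <<'E'
from rig import arm
import cv2,numpy as np
np.set_printoptions(precision=4,suppress=True)
for n in ["scene","side"]:
    im=arm.snapshot(n); cv2.imwrite(f"pics/{n}0.png",im[:,:,::-1])
    c=arm.get_calibration(n); print(n,np.array(c["intrinsics"]),np.array(c["cam_to_world"]))
print(arm.current_t(),arm.grip_depth,arm.current_tool_rot())
E
```

```text
pics
scene [[444.106    0.     252.3414]
 [  0.     444.106  191.8806]
 [  0.       0.       1.    ]] [[-0.8906  0.3836 -0.2443  0.8695]
 [ 0.4546  0.7661 -0.4544  0.6719]
 [ 0.0128 -0.5158 -0.8566  1.3003]
 [ 0.      0.      0.      1.    ]]
side [[438.6359   0.     251.1846]
 [  0.     438.6359 189.7109]
 [  0.       0.       1.    ]] [[-0.7543 -0.5075  0.4166  0.0146]
 [-0.6565  0.5942 -0.4647  0.6028]
 [-0.0117 -0.6239 -0.7814  1.0841]
 [ 0.      0.      0.      1.    ]]
0.1 0.0188 [[ 0.9425  0.3343 -0.0003]
 [ 0.3343 -0.9425  0.0011]
 [ 0.0001 -0.0011 -1.    ]]
```

View pics/scene0.png

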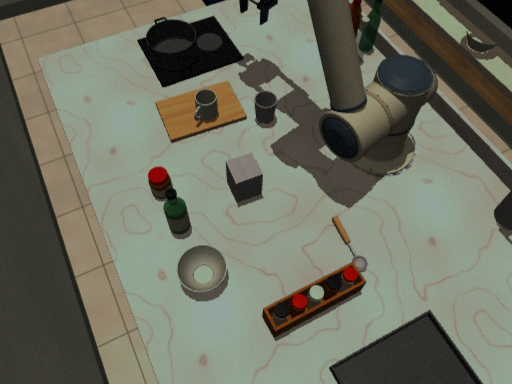

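View pics/side0.png

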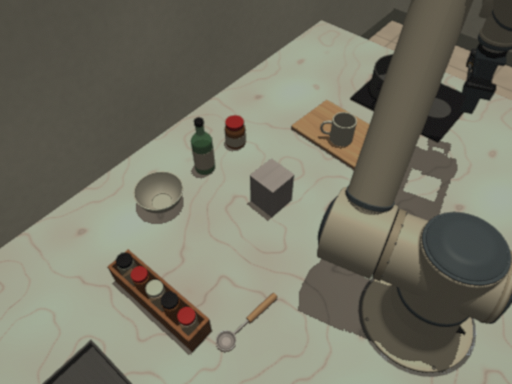

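The scene view shows the upside-down pot at about (244,178), the rack at (315,298), the board and mug at (200,110) and the tumbler at (265,107). The spoon is at (350,243), and the bowl, oil bottle and jar are on the far side at (203,270), (176,212) and (160,182). Next I'll zoom in on the pot and rack.

```bash
cat > h.py <<'E'
import cv2,numpy as np
from rig import arm
np.set_printoptions(precision=4,suppress=True)
def ray(n,u,v,z):
    c=arm.get_calibration(n);K=np.array(c["intrinsics"]);T=np.array(c["cam_to_world"])
    d=T[:3,:3]@np.linalg.solve(K,[u,v,1]);o=T[:3,3]
    return o+d*(z-o[2])/d[2]
E
python3 - <<'E'
from h import *
s=cv2.imread("pics/scene0.png");d=cv2.imread("pics/side0.png")
def crop(im,x,y,w,h,k): return cv2.resize(im[y:y+h,x:x+w],None,fx=k,fy=k,interpolation=cv2.INTER_CUBIC)
a=crop(s,215,145,60,60,5);b=crop(d,240,155,60,60,5)
c=crop(s,255,255,120,90,3);c=cv2.resize(s[255:345,255:375],(400,300));e=cv2.resize(d[245:350,100:220],(400,300))
out=np.zeros((600,800,3),np.uint8);out[:300,:300]=a;out[:300,400:700]=b;out[300:,:400]=c;out[300:,400:]=e
cv2.imwrite("pics/zoom0.png",out)
# top face of pot: bright grey low-sat
for n,im,(x,y,w,h) in [("scene",s,(215,145,60,60)),("side",d,(240,155,60,60))]:
    hsv=cv2.cvtColor(im,cv2.COLOR_BGR2HSV)[y:y+h,x:x+w]
    print(n); print(hsv[10:50:4,5:55:4,2]); print(hsv[10:50:4,5:55:4,1])
for nm,px in dict(bowl=(203,270),oil=(180,232),jar=(160,190),tumbler=(265,120),spoonend=(336,218),spoonhead=(360,264)).items(): print(nm,ray("scene",*px,0.02))
E
```

```text
scene
[[160 154 149 154 159 153 135 133 136 161 160 159 153]
 [156 158 149 125 129 133 132 131 132 161 157 161 157]
 [156 156 129 132 130 129 134 131 127 131 161 158 161]
 [158 155  77 128 133 129 132 132 129 133 161 159 161]
 [158 157  34 133 131 129 130 131 132 128 130 157 158]
 [155 155  33 103 129 132 121 135 132 133  51 157 158]
 [154 153  34  32 131 129 128  79  30  33  31 158 157]
 [152 154  35  33 108  33  31  28  31  30  34 157 157]
 [152 151 153  30  32  36  33  32  33  30  28 158 157]
 [159 160 156  34  37  35  32  32  28  29  33 155 149]]
[[29 22 43 31 32 30 26 27 28 32 30 29 32]
 [28 27 26 16 28 27 31 25 27 27 29 27 28]
 [28 28 24 25 25 24 29 31 30 25 29 29 29]
 [32 25 33 26 29 30 33 33 30 29 30 29 30]
 [29 34 30 27 27 26 29 27 27 24 22 24 26]
 [28 28  8 30 30 25 19 28 31 25 25 26 31]
 [30 27 23 24 25 30 26 16  9 39 49 32 26]
 [30 28 29 23  9 39 33 18 25 26 23 29 31]
 [32 29 33 34 16 42  8 32 23 51 27 27 29]
 [30 32 31  8 34 36 32  8 18 18 15 30 29]]
side
[[168 168 167 167 152 144 144 144 143 149 168 168 169]
 [166 166 166 148 143 143 142 141 145 147 146 165 168]
 [166 1
[... 338 characters left out ...]
52  52  52  51  51  51  51  52  52 166]
 [163 138  51  52  51  50  51  51  53  52  52  77 167]]
[[32 32 31 32 37 35 35 34 36 29 30 30 32]
 [31 31 31 33 36 34 36 36 35 36 33 31 30]
 [31 30 35 36 36 36 35 35 35 35 36 35 28]
 [32 31 38 36 35 34 35 34 35 34 35 34 26]
 [30 30 29 35 36 35 35 36 34 35 32 29 30]
 [32 30 29 25 33 35 32 34 34 35 36 30 30]
 [32 30 25 34 29 35 34 37 33 31 34 29 31]
 [32 30 25 30 29 30 25 32 30 26 35 29 31]
 [44 32 31 29 29 25 30 30 35 30 29 29 29]
 [31 33 30 25 35 26 30 25 34 34 29 30 32]]
bowl [0.7645 0.1724 0.02  ]
oil [0.7782 0.0224 0.02  ]
jar [ 0.7788 -0.1529  0.02  ]
tumbler [ 0.3199 -0.2649  0.02  ]
spoonend [0.3058 0.2033 0.02  ]
spoonhead [0.326  0.3716 0.02  ]
```

View pics/zoom0.png

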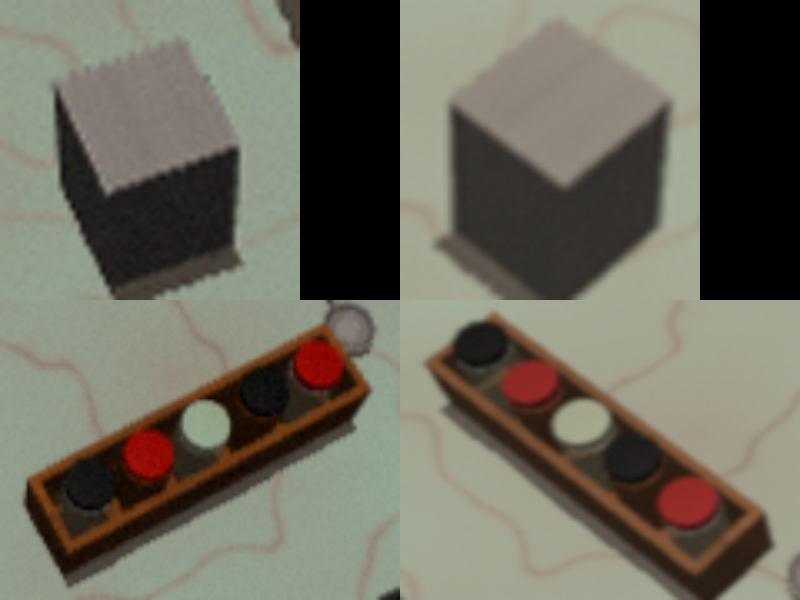

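The zoom shows the corners clearly: pot top face (55,87), (183,42), (238,148), (107,193) in the scene panel, and all rack rim corners in both views. I'll convert these to world coordinates.

```bash
python3 - <<'E'
from h import *
def pts(n,P,ox,oy,kx,ky,z):
    Q=np.array([ray(n,(x+.5)/kx-.5+ox,(y+.5)/ky-.5+oy,z) for x,y in P])
    r=cv2.minAreaRect(Q[:,:2].astype(np.float32)*1000)
    print(n,Q[:,:2].mean(0),Q[:,:2].tolist() and Q[:,:2].round(3).tolist(),r)
pts("scene",[(55,87),(183,42),(238,148),(107,193)],215,145,5,5,.125)
pts("side",[(50,103),(160,20),(270,100),(166,187)],240,155,5,5,.125)
pts("scene",[(28,181),(325,24),(368,92),(70,250)],255,255,10/3,10/3,.08)
pts("side",[(30,62),(92,15),(368,217),(297,273)],100,245,10/3,300/105,.08)
s=cv2.imread("pics/scene0.png")
for nm,px,z in [("boardA",(155,98),.018),("boardB",(235,84),.018),("boardC",(245,120),.018),("boardD",(168,139),.018),("mugtop",(206,98),.103),("tumblertop",(265,98),.1)]: print(nm,ray("scene",*px,z))
# test reach of tilted poses
from scipy.spatial.transform import Rotation as R
E
```

```text
scene [ 0.5183 -0.0434] [[0.56, -0.09], [0.47, -0.085], [0.477, 0.004], [0.566, -0.003]] ((518.4852294921875, -43.607383728027344), (89.48780059814453, 89.99921417236328), 85.9417953491211)
side [ 0.5165 -0.0474] [[0.564, -0.005], [0.557, -0.096], [0.47, -0.089], [0.475, -0.0]] ((516.1021118164062, -46.884456634521484), (91.28508758544922, 89.70346069335938), 85.5694580078125)
scene [0.5171 0.4058] [[0.667, 0.375], [0.368, 0.37], [0.37, 0.439], [0.663, 0.44]] ((517.114990234375, 406.7359313964844), (298.7370910644531, 68.93528747558594), 0.9975302219390869)
side [0.5151 0.4027] [[0.663, 0.436], [0.666, 0.373], [0.363, 0.368], [0.368, 0.434]] ((513.96875, 403.36767578125), (302.15997314453125, 65.39923095703125), 0.9112685322761536)
boardA [ 0.6471 -0.5516  0.018 ]
boardB [ 0.3392 -0.4815  0.018 ]
boardC [ 0.386  -0.2996  0.018 ]
boardD [ 0.6753 -0.344   0.018 ]
mugtop [ 0.498  -0.3893  0.103 ]
tumblertop [ 0.3061 -0.2974  0.1   ]
```

Pot is at (0.517, -0.045) with yaw about -4.4°. The rack is at (0.516, 0.404) with yaw about +1°, and its near face is at y≈0.369, so there is room to tip the pot twice toward the rack. The first step is an arc push on its -y face near the top.

```bash
cat >> h.py <<'E'
Z=np.array([0,0,1.])
def rot(alpha,d,s=1):   # tool z = alpha deg below horizontal direction d
    a=np.radians(alpha); z=np.cos(a)*d-np.sin(a)*Z
    y=s*np.cross(Z,d); return np.column_stack([np.cross(y,z),y,z])
def save(n,f): cv2.imwrite(f"pics/{f}.png",arm.snapshot(n)[:,:,::-1])
def st(*m): print(*m,"t",round(arm.current_t(),2),"p",np.array(arm.current_ee_pos()),"F",np.array(arm.current_force()).round(1))
d=np.array([np.sin(np.radians(4.4)),np.cos(np.radians(4.4)),0])
C=np.array([.517,-.045,0])
E
cat > tip.py <<'E'
from h import *
piv=C+.046*d
def tip(th,h=.1):
    t=np.radians(th); u=-.092-.017  # finger half width behind face -> tip centre
    v=np.array([-.092*np.cos(t)+h*np.sin(t),.092*np.sin(t)+h*np.cos(t)])
    return piv+(v[0]-.016)*d+v[1]*Z
pre=C-.1*d+.18*Z
E
python3 - <<'E'
from tip import *
for s in (1,-1):
    print(s,[arm.solve_ik(p,rot(90,d,s)) for p in (pre,tip(36))])
    for a in (25,35,45,60,90,100,110): print(a,arm.solve_ik(C+0.0*d+.06*Z,rot(a,d,s)),arm.solve_ik(C+0.2*d+.14*Z,rot(a,d,s)) is not None)
E
```

```text
1 [array([-22.3234,  20.8599,  90.8301,   0.    ,  68.3101, 162.0766]), array([ -9.9844,  23.1556,  95.4768,   0.    ,  61.3676, 174.4156])]
25 [-44.0049  54.8671  88.2898  44.2905  90.4715 117.5164] True
35 [-41.5697  48.8059  91.1656  41.1143  83.0566 121.084 ] True
45 [-38.2095  43.1634  93.7673  37.3337  75.6482 125.8511] True
60 [-31.3091  35.9763  96.9622  29.497   64.8945 136.131 ] True
90 [-11.5693  29.3114  99.8918   0.      50.7968 172.8307] True
100 [  -4.2184   30.0468   99.6785  -12.9066   51.0255 -171.614 ] True
110 [   2.8048   32.2668   98.8636  -24.751    54.1407 -157.2249] True
-1 [array([-22.3234,  20.8599,  90.8301,   0.    ,  68.3101, -17.9234]), array([-9.9844, 23.1556, 95.4768,  0.    , 61.3676, -5.5844])]
25 [-44.0049  54.8671  88.2898  44.2905  90.4715 -62.4836] True
35 [-41.5697  48.8059  91.1656  41.1143  83.0566 -58.916 ] True
45 [-38.2095  43.1634  93.7673  37.3337  75.6482 -54.1489] True
60 [-31.3091  35.9763  96.9622  29.497   64.8945 -43.869 ] True
90 [-11.5693  29.3114  99.8918   0.      50.7968  -7.1693] True
100 [ -4.2184  30.0468  99.6785 -12.9066  51.0255   8.386 ] True
110 [  2.8048  32.2668  98.8636 -24.751   54.1407  22.7751] True
```

```bash
python3 - <<'E'
from tip import *
D=rot(90,d,-1)
arm.move_to(pre,D); arm.grip(.05); st("pre")
p0=tip(0)-.02*d
arm.move_l(p0,D,feed=.2); st("low")
arm.move_l(tip(0),D,feed=.05); st("touch")
for th in (3,7,12): arm.move_l(tip(th),D,feed=.05); st(th)
save("side","tip12")
E
```

```text
pre t 2.82 p [ 0.5093 -0.1447  0.18  ] F [0.3 1.  0.3]
low t 3.38 p [ 0.511  -0.1269  0.1005] F [0.6 0.2 0.7]
touch t 3.92 p [ 0.5124 -0.1066  0.1002] F [-1.2  0.9 -0.3]
3 t 4.22 p [ 0.5129 -0.1014  0.105 ] F [ 0.4  0.2 -1.5]
7 t 4.56 p [ 0.5134 -0.0938  0.1107] F [-0.1  0.5 -0.5]
12 t 4.94 p [ 0.5141 -0.0838  0.1171] F [-1.  -0.8 -0.6]
```

View pics/tip12.png

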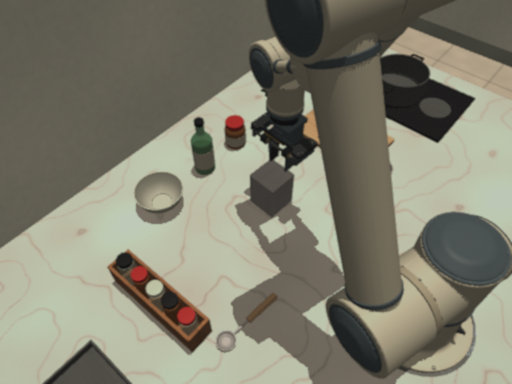

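The pot sits at about (272,188) with the fingers at its back top edge. I can't tell whether it has moved, so I'll compare it with the first picture at zoom.

```bash
python3 - <<'E'
from h import *
save("scene","tip12s")
f=lambda n,x,y:cv2.resize(cv2.imread(f"pics/{n}.png")[y:y+70,x:x+90],(400,300),interpolation=cv2.INTER_CUBIC)
cv2.imwrite("pics/cmp.png",np.vstack([np.hstack([f("side0",230,150),f("tip12",230,150)]),np.hstack([f("scene0",205,140),f("tip12s",205,140)])]))
E
```

```text
(no output)
```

View pics/cmp.png

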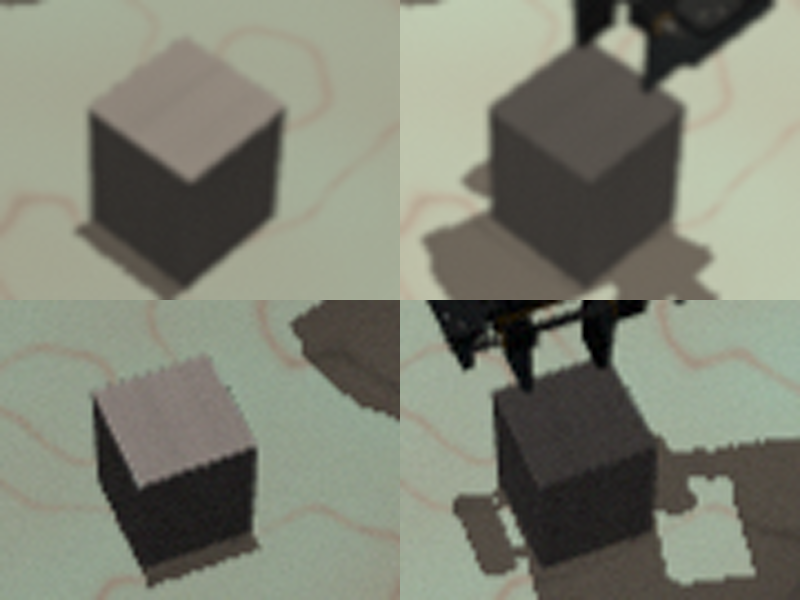

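The pot hasn't moved. The fingertips are tapered and are only now reaching the face, so I'll go back down and advance until I feel contact.

```bash
python3 - <<'E'
from tip import *
D=rot(90,d,-1)
p=tip(0)+.008*d
arm.move_l(p-.015*d+.0*Z,D,feed=.1)
arm.move_l(tip(0),D,feed=.1);arm.sleep(.2)
b=np.array(arm.current_force()); print(b)
for i in range(14):
    q=tip(0)+.002*(i+1)*d
    arm.move_l(q,D,feed=.03); f=np.array(arm.current_force())-b
    print(i,(f@d).round(1),f[2].round(1))
    if f@d<-2.2: break
st()
save("scene","push")
E
```

```text
[-0.0391  0.2898  0.1346]
0 -0.4 0.1
1 -0.6 0.1
2 0.1 0.5
3 0.2 -1.0
4 -0.3 -0.1
5 -0.2 -0.7
6 -1.2 0.7
7 -0.4 -0.3
8 -0.5 -0.1
9 -0.1 -0.2
10 0.1 0.2
11 0.2 -0.9
12 -0.3 0.4
13 -0.8 -0.7
t 9.48 p [ 0.5144 -0.0788  0.1   ] F [-0.1 -0.6 -0.6]
```

```bash
python3 - <<'E'
from h import *
save("side","push_side")
f=lambda n,x,y:cv2.resize(cv2.imread(f"pics/{n}.png")[y:y+70,x:x+90],(400,300),interpolation=cv2.INTER_CUBIC)
cv2.imwrite("pics/cmp2.png",np.vstack([np.hstack([f("side0",230,150),f("push_side",230,150)]),np.hstack([f("scene0",205,140),f("push",205,140)])]))
E
```

```text
(no output)
```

View pics/cmp2.png

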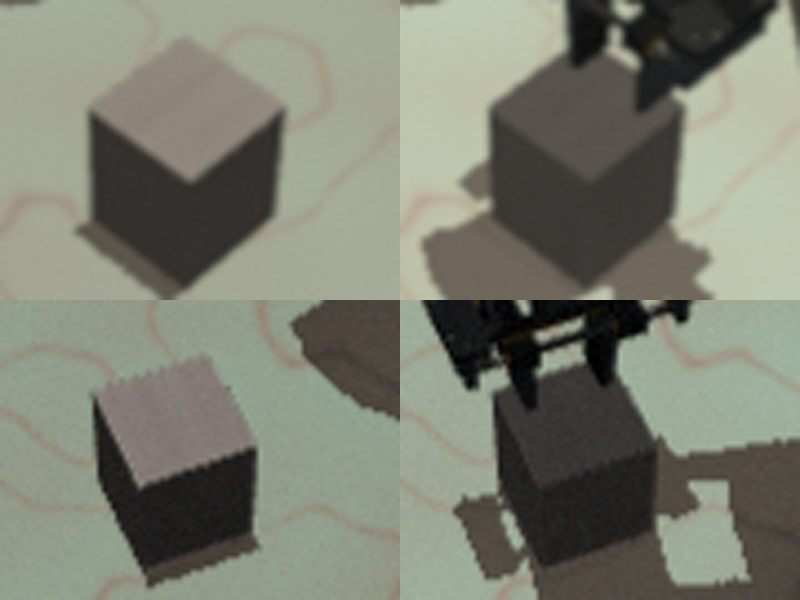

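```bash
cat >> h.py <<'E'
def proj(n,p):
    c=arm.get_calibration(n);K=np.array(c["intrinsics"]);T=np.linalg.inv(np.array(c["cam_to_world"]))
    q=K@(T[:3,:3]@np.array(p)+T[:3,3]); return q[:2]/q[2]
E
python3 - <<'E'
from h import *
p=np.array(arm.current_ee_pos());R=np.array(arm.current_tool_rot());print(p,arm.current_width(),R,arm.current_joint_positions())
for s in (-.027,.027):
  for z in (0,.025): print(s,z,proj("scene",p+s*R[:,1]+z*Z),proj("side",p+s*R[:,1]+z*Z))
E
```

```text
[ 0.5144 -0.0789  0.1   ] 0.05000330806015485 [[ 0.0767  0.9971  0.0001]
 [ 0.9971 -0.0767 -0.    ]
 [-0.      0.0001 -1.    ]] [-15.2962  25.9796  97.5061  -0.0002  56.5111 -10.8965]
-0.027 0 [247.634  161.1761] [285.7376 179.4819]
-0.027 0.025 [247.6629 156.7439] [286.1706 173.9028]
0.027 0 [232.3392 166.2886] [272.3682 169.6683]
0.027 0.025 [232.1391 161.8981] [272.59   164.0458]
```

```bash
python3 - <<'E'
from h import *
def P(n):
    c=arm.get_calibration(n);return np.array(c["intrinsics"])@np.linalg.inv(np.array(c["cam_to_world"]))[:3]
for a,b in [((251,159),(285,175.7)),((234.3,165),(270.5,165.6)),((215+107/5,145+193/5),(240+166/5,155+187/5)),((215+238/5,145+148/5),(240+50/5,155+103/5)),((215+55/5,145+87/5),(240+54,155+20))]:
    X=cv2.triangulatePoints(P("scene"),P("side"),np.array(a,float).reshape(2,1),np.array(b,float).reshape(2,1));print((X[:3]/X[3]).T)
# all four corners by plane at .125 vs other heights
E
```

```text
[[ 0.483  -0.0633  0.13  ]]
[[ 0.5405 -0.0682  0.1271]]
[[ 0.5323 -0.0755 -0.0001]]
[[0.5077 0.0579 0.2201]]
[[ 0.5261 -0.1732  0.0003]]
```

The triangulated tips are at z≈0.128 while the reported TCP z is 0.100, so the fingers were passing just over the pot. The fingertips may retract when the gripper is open. I'll back off, close the gripper and compare the tips at both openings.

```bash
python3 - <<'E'
from tip import *
D=rot(90,d,-1)
arm.move_l(tip(0)-.03*d+.05*Z,D,feed=.2)
a={n:arm.snapshot(n) for n in("scene","side")}
arm.grip(0.0); st(arm.current_width())
b={n:arm.snapshot(n) for n in("scene","side")}
p=np.array(arm.current_ee_pos());R=np.array(arm.current_tool_rot())
rows=[]
for n in a:
    u=proj(n,p);x,y=int(u[0])-45,int(u[1])-40;print(n,u,x,y)
    r=[]
    for im in (a[n],b[n]):
        c=cv2.resize(im[y:y+70,x:x+90,::-1],(400,300),interpolation=cv2.INTER_CUBIC)
        q=((u-[x,y]+.5)*400/90-.5).astype(int);cv2.circle(c,tuple(map(int,q)),3,(0,0,255),-1);r.append(c)
    rows.append(np.hstack(r))
cv2.imwrite("pics/tips.png",np.vstack(rows))
E
```

```text
0.00010098992570451554 t 11.07 p [ 0.51   -0.1368  0.15  ] F [0.1 0.1 0.6]
scene [233.1895 141.2751] 188 101
side [293.2616 152.6501] 248 112
```

View pics/tips.png

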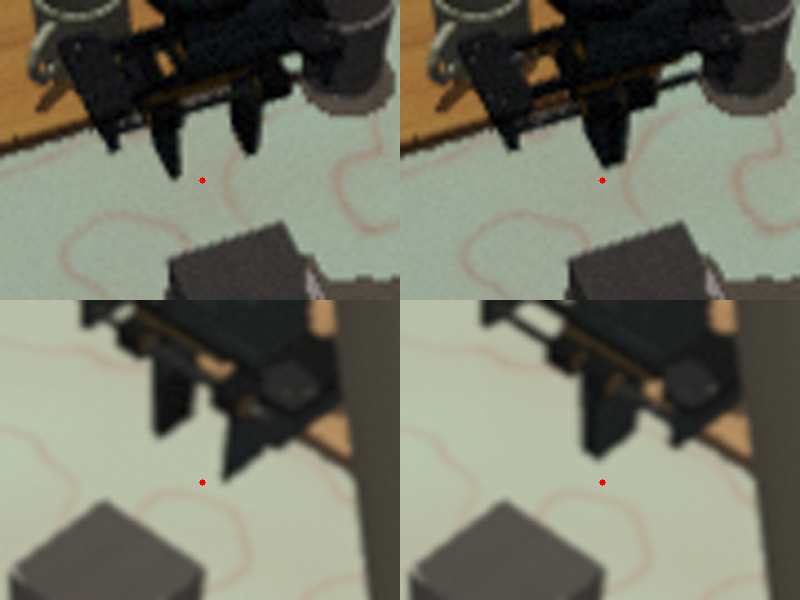

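The visible tips are several pixels above the projected TCP (red dot, drawn slightly low by my scaling) at both openings. Touching down lightly on the pot's flat top at 0.125 m will settle it.

```bash
python3 - <<'E'
from tip import *
D=rot(90,d,-1)
def P(n):
    c=arm.get_calibration(n);return np.array(c["intrinsics"])@np.linalg.inv(np.array(c["cam_to_world"]))[:3]
X=cv2.triangulatePoints(P("scene"),P("side"),np.array([[234.3],[139.3]]),np.array([[292.2],[148.5]]));print((X[:3]/X[3]).T)
arm.move_l(C+.15*Z-.01*d,D,feed=.25);arm.sleep(.1)
b=np.array([arm.current_force() for _ in range(5)]).mean(0)
z=.134
arm.move_l(C+z*Z-.01*d,D,feed=.1)
while z>.095:
    z-=.0015;arm.move_l(C+z*Z-.01*d,D,feed=.03)
    f=arm.current_force()[2]-b[2]
    if abs(f)>3: break
st("z",z,f)
E
```

```text
[[ 0.51   -0.1282  0.1725]]
z 0.09499999999999997 6.995463590371418 t 18.55 p [ 0.5164 -0.055   0.0953] F [-0.7  0.1  6.5]
```

Contact came at reported z≈0.097, so the real fingertips end about 28 mm short of the reported TCP. I'll apply that correction and redo the tipping arc briskly.

```bash
python3 - <<'E'
from tip import *
D=rot(90,d,-1); e=-.028*Z+.003*d
p=np.array(arm.current_ee_pos())
arm.move_l(p+.03*Z,D,feed=.2)
arm.move_l(tip(0)-.03*d+.03*Z,D,feed=.3)
arm.grip(.05)
arm.move_l(tip(0)-.01*d+e,D,feed=.25); st()
arm.move_l(tip(0)+e,D,feed=.06)
for th in (6,14,22,30,36,42):
    arm.move_l(tip(th)+e,D,feed=.08); st(th)
arm.sleep(.3)
p=np.array(arm.current_ee_pos()); arm.move_l(p+.08*Z-.1*d,D,feed=.3); st()
save("scene","t1");save("side","t1s")
f=lambda n,x,y:cv2.resize(cv2.imread(f"pics/{n}.png")[y:y+135,x:x+180],(400,300),interpolation=cv2.INTER_CUBIC)
cv2.imwrite("pics/after.png",np.hstack([f("t1",160,120),f("t1s",170,130)]))
E
```

```text
t 20.55 p [ 0.5115 -0.1137  0.0721] F [-0.1 -0.1  0.7]
6 t 21.19 p [ 0.5135 -0.0928  0.0815] F [ 0.  -2.1  2.5]
14 t 21.57 p [ 0.5145 -0.0768  0.0913] F [ 0.1 -1.2  1.9]
22 t 21.96 p [ 0.5159 -0.0593  0.0993] F [-0.4 -0.6  0.7]
30 t 22.34 p [ 0.5173 -0.0412  0.1047] F [-0.6  0.5 -0.9]
36 t 22.67 p [ 0.5184 -0.0272  0.107 ] F [ 0.   0.5 -0.2]
42 t 22.99 p [ 0.5194 -0.013   0.1079] F [ 0.3 -0.4  0.1]
t 23.87 p [ 0.5116 -0.1139  0.188 ] F [-0.1 -0.1 -1. ]
```

View pics/after.png

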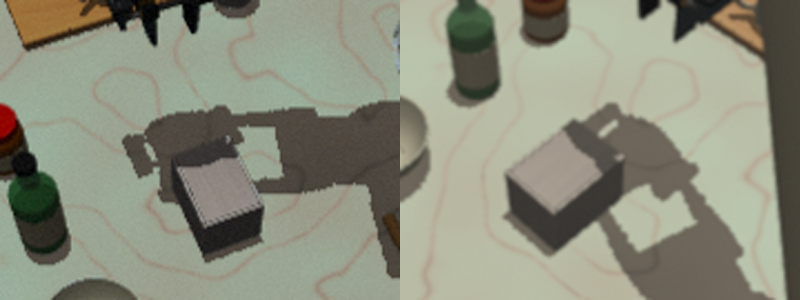

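The pot has tipped onto its side. Its upper face has corners (175,152), (238,138), (262,207), (204,227) in the scene crop, and the mouth faces away from the rack.

```bash
python3 - <<'E'
from h import *
for n,P,ox,oy in [("scene",[(174,153),(239,138),(263,207),(204,227)],160,120),("side",[(175,120),(223,160),(105,175),(153,213)],170,130)]:
    Q=np.array([ray(n,(x+.5)/(20/9)-.5+ox,(y+.5)/(20/9)-.5+oy,.092) for x,y in P]);print(n,Q[:,:2].round(4).tolist(),Q.mean(0),cv2.minAreaRect(Q[:,:2].astype(np.float32)*1000))
E
```

```text
scene [[0.5602, -0.0005], [0.4648, 0.0188], [0.4883, 0.134], [0.5758, 0.125]] [0.5223 0.0693 0.092 ] ((519.8172607421875, 68.2337417602539), (126.41703796386719, 97.09125518798828), 82.92454528808594)
side [[0.5642, 0.0011], [0.4742, 0.0109], [0.5722, 0.1258], [0.4876, 0.1292]] [0.5245 0.0668 0.092 ] ((525.9871215820312, 68.08203125), (124.89969635009766, 90.52703857421875), 83.74951171875)
```

The pot lies with its mouth centre at about (0.517, 0.006). Before hooking the mouth I'll move to a tilted pre-pose and check from image brightness along the tool axis where the tip really is.

```bash
cat > hook.py <<'E'
from h import *
a=np.radians(5.5); d=np.array([np.sin(a),np.cos(a),0]); Cl=np.array([.523,.068,0]); E=.028
piv=Cl+.0625*d; A0=30
def tool(th,u,h):   # true tip at (u from mouth, h) in the lying pot, carried round the pivot by th
    t=np.radians(th); x,z=u-.125,h
    X=x*np.cos(t)+z*np.sin(t); H=-x*np.sin(t)+z*np.cos(t)
    R=rot(A0+th,d,-1); return piv+X*d+H*Z+E*R[:,2],R
E
python3 - <<'E'
from hook import *
print([arm.solve_ik(*tool(t,.022,.048)) is not None for t in (0,20,40,60,70,80)])
arm.grip(0)
arm.move_to(*tool(0,-.06,.048+.047)); st()
p=np.array(arm.current_ee_pos());tz=np.array(arm.current_tool_rot())[:,2]
for n in("scene","side"):
    im=arm.snapshot(n);cv2.imwrite(f"pics/pre_{n}.png",im[:,:,::-1])
    for off in (0,.014,.028):
        v=[]
        for s in np.arange(-.008,.06,.004):
            u=proj(n,p-s*tz+off*Z).round().astype(int);v.append(int(im[u[1],u[0]].max()))
        print(n,off,v)
E
```

```text
[True, True, True, True, True, True]
t 25.64 p [ 0.5134 -0.0298  0.081 ] F [0.7 0.1 0.5]
scene 0 [79, 75, 76, 75, 84, 79, 80, 78, 77, 63, 22, 20, 24, 23, 20, 26, 24]
scene 0.014 [75, 75, 77, 78, 77, 76, 77, 61, 19, 18, 18, 6, 19, 17, 24, 12, 14]
scene 0.028 [79, 78, 79, 75, 80, 70, 19, 11, 8, 6, 11, 11, 12, 12, 14, 8, 14]
side 0 [100, 100, 104, 130, 177, 155, 115, 147, 168, 162, 97, 37, 37, 38, 37, 36, 40]
side 0.014 [129, 168, 177, 176, 122, 140, 171, 149, 77, 33, 28, 32, 32, 33, 33, 36, 32]
side 0.028 [176, 175, 143, 144, 162, 120, 77, 37, 31, 31, 29, 34, 32, 32, 36, 32, 34]
```

In both views the finger starts about 30 mm behind the reported TCP along the tool axis, so the offset is along the tool. Now I'll insert the fingers and rotate the pot about its bottom edge.

```bash
sed -i 's/E=.028/E=.030/' hook.py; python3 - <<'E'
from hook import *
arm.move_l(*tool(0,.022,.048),feed=.15); st("in")
save("side","in")
for t in (8,18,28,38,48,56,64,72):
    arm.move_l(*tool(t,.022,.048),feed=.1); st(t)
arm.sleep(.2); save("side","r72");save("scene","r72s")
f=lambda n,x,y:cv2.resize(cv2.imread(f"pics/{n}.png")[y:y+135,x:x+180],(400,300),interpolation=cv2.INTER_CUBIC)
cv2.imwrite("pics/rot.png",np.vstack([np.hstack([f("in",170,130),f("r72",170,130)]),np.hstack([f("pre_scene",160,120),f("r72s",160,120)])]))
E
```

```text
in t 26.53 p [0.5219 0.0531 0.0333] F [0.1 0.6 1. ]
8 t 26.88 p [0.5228 0.0585 0.0447] F [ 0.1 -0.8 -0.4]
18 t 27.2 p [0.5232 0.0674 0.0556] F [-0.  -1.2 -0.8]
28 t 27.53 p [0.5238 0.078  0.0649] F [-0.1 -1.3 -0. ]
38 t 27.91 p [0.5247 0.0898 0.0724] F [ 0.4 -0.1 -0.7]
48 t 28.31 p [0.5258 0.1029 0.0781] F [-0.1 -0.2  0.3]
56 t 28.66 p [0.527  0.1141 0.0813] F [ 0.2  0.7 -0.8]
64 t 28.99 p [0.5281 0.1257 0.0827] F [ 0.   0.5 -0.2]
72 t 29.3 p [0.5293 0.1374 0.0825] F [ 0.8  0.6 -0.4]
```

View pics/rot.png

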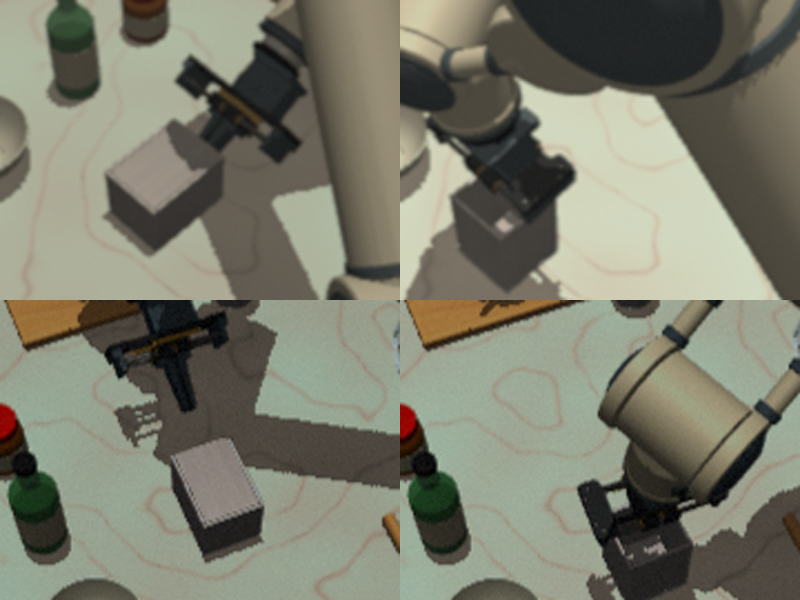

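The pot has rotated to about upright (right-hand panels), with the fingers still just inside the mouth. I'll withdraw, then push its back face with tilted, spread fingertips along the rack normal, stopping on force.

```bash
cat > push.py <<'E'
from h import *
a=np.radians(-1.0); e=np.array([np.sin(a),np.cos(a),0]); R45=rot(45,e,-1); P0=np.array([.5325,.176,.036])
def pt(y,up=0): # true tip centre at distance y along e from pot centre line
    return P0+y*e+up*Z+.030*R45[:,2]
E
python3 - <<'E'
from push import *
p=np.array(arm.current_ee_pos());tz=np.array(arm.current_tool_rot())[:,2]
arm.move_l(p-.07*tz,feed=.2); st("out")
save("side","up"); save("scene","ups")
arm.move_to(pt(-.15,.12),R45); arm.grip(.055); st()
save("side","free"); save("scene","frees")
arm.move_l(pt(-.085),R45,feed=.25);st("down")
b=np.array([arm.current_force() for _ in range(5)]).mean(0)
arm.move_l(pt(-.03),R45,feed=.08); st("pushing",((np.array(arm.current_force())-b)@e).round(1))
arm.move_l(pt(.03),R45,feed=.08); st("mid",((np.array(arm.current_force())-b)@e).round(1))
save("scene","mid");save("side","mids")
f=lambda n,x,y:cv2.resize(cv2.imread(f"pics/{n}.png")[y:y+135,x:x+180],(400,300),interpolation=cv2.INTER_CUBIC)
cv2.imwrite("pics/mid2.png",np.vstack([np.hstack([f("frees",170,150),f("free",140,160)]),np.hstack([f("mid",190,170),f("mids",120,170)])]))
E
```

```text
out t 30.1 p [0.531  0.151  0.1523] F [-0.2  0.5 -0.6]
t 32.35 p [0.5348 0.0472 0.1348] F [-0.3 -0.3  0.6]
down t 33.15 p [0.5341 0.1118 0.0155] F [-0.4  0.3  0.4]
pushing -0.8 t 33.99 p [0.5326 0.1672 0.0147] F [-0.  -0.5 -0.5]
mid -0.7 t 34.89 p [0.5317 0.2271 0.0148] F [ 0.2 -0.4 -1.3]
```

View pics/mid2.png

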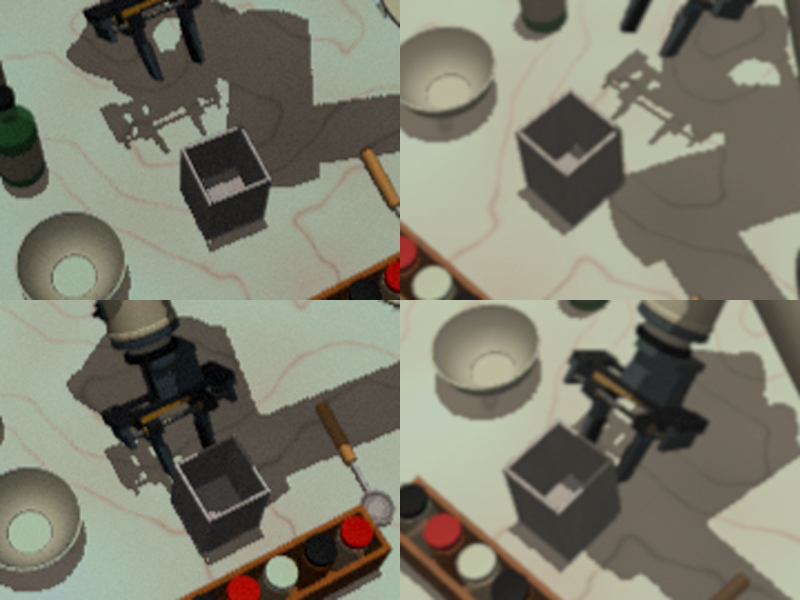

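The pot stands mouth up and slides evenly ahead of the two fingertips toward the rack. I'll compute its pose, then push on with force-guarded steps.

```bash
cat > fin.py <<'E'
from push import *
def guard(y0,y1,step,lim):
    b=np.array([arm.current_force() for _ in range(5)]).mean(0); y=y0; hit=0
    while y<y1:
        y+=step; arm.move_l(pt(y),R45,feed=.04); f=(np.array(arm.current_force())-b)@e
        if f<-lim: break
    print("y",round(y,4),"f",round(f,1)); return y
E
python3 - <<'E'
from fin import *
for n,P,ox,oy in [("scene",[(172,160),(240,136),(268,190),(205,216)],190,170),("side",[(103,157),(163,122),(218,170),(157,220)],120,170)]:
    Q=np.array([ray(n,(x+.5)/(20/9)-.5+ox,(y+.5)/(20/9)-.5+oy,.125) for x,y in P]);print(n,Q[:,:2].round(3).tolist(),Q.mean(0))
st()
arm.move_l(pt(.065),R45,feed=.08)
y=guard(.065,.12,.002,4); st()
save("scene","end");save("side","ends")
E
```

```text
scene [[0.573, 0.218], [0.476, 0.227], [0.482, 0.31], [0.572, 0.305]] [0.5257 0.265  0.125 ]
side [[0.583, 0.3], [0.565, 0.221], [0.47, 0.226], [0.476, 0.316]] [0.5235 0.2658 0.125 ]
t 34.99 p [0.5318 0.2268 0.0148] F [ 0.2 -0.5 -0.1]
y 0.091 f -19.9
t 38.83 p [0.5305 0.2871 0.0145] F [ -5.3 -20.3   6. ]
```

It made contact at the expected place, with a 20 N peak. Now I'll retreat and measure the pot's gap and yaw from brightness profiles across the rim plane.

```bash
python3 - <<'E'
from fin import *
arm.move_l(pt(.091-.08),R45,feed=.15)
arm.move_l(pt(-.12,.15),R45,feed=.3)
j=np.array(arm.current_joint_positions()); j[0]-=35; arm.move_joints(j); st("clear")
for n,f in(("scene","fs"),("side","fd")):
    save(n,f); im=cv2.imread(f"pics/{f}.png"); g=im.max(2).astype(np.float32)
    for lab,z,axis,lines,rng in (("back",.125,1,np.arange(.49,.566,.015),np.arange(.262,.302,.002)),("front",.125,1,np.arange(.49,.566,.015),np.arange(.345,.385,.002)),("left",.125,0,np.arange(.295,.36,.02),np.arange(.46,.5,.002)),("right",.125,0,np.arange(.295,.36,.02),np.arange(.55,.59,.002))):
        print(n,lab,rng[0])
        for l in lines:
            q=np.array([proj(n,(l,r,z) if axis else (r,l,z)) for r in rng],np.float32)
            v=cv2.remap(g,q[:,0],q[:,1],cv2.INTER_LINEAR).ravel().astype(int); print(round(l,3),*v)
E
```

```text
clear t 41.65 p [ 0.4824 -0.2405  0.1639] F [0.1 0.3 0.5]
scene back 0.262
0.49 162 161 161 161 160 156 152 145 139 122 86 47 33 35 35 35 34 33 35 36
0.505 160 161 162 160 157 157 156 153 145 134 97 51 37 34 30 29 28 28 27 28
0.52 161 161 160 158 158 160 159 158 147 135 104 63 34 29 29 29 29 27 27 30
0.535 159 158 157 159 159 158 157 156 150 138 105 67 34 31 32 34 32 31 31 32
0.55 157 157 159 159 158 157 159 157 148 136 108 64 33 29 30 31 28 26 30 33
0.565 158 159 159 159 160 159 157 156 151 129 106 85 57 50 54 40 57 61 52 66
scene front 0.345
0.49 35 36 35 36 38 36 34 36 34 40 90 110 93 52 32 43 72 107 125 117 111
0.505 34 36 35 32 33 31 33 33 31 47 86 122 113 62 33 32 32 35 39 49 71
0.52 103 84 82 94 99 114 101 95 104 96 94 121 106 74 37 31 32 32 36 42 72
0.535 145 146 146 146 145 147 146 147 147 146 143 131 101 62 33 34 32 30 38 51 82
0.55 146 147 148 148 148 146 148 148 149 142 137 139 114 64 36 28 27 32 37 49 72
0.565 128 132 125 128 135 131 137 142 140 135 126 125 115 77 33 28 28 32 37 44 46
scene left 0.46
0.295 159 159 160 160 160 159 158 159 154 145 144 129 80 50 34 33 34 35
[... 1429 characters left out ...]
 90 90 89 89 88 86 94 110 120 122 120 133 156 164 159 147 133 125 121
side left 0.46
0.295 63 56 53 53 53 53 53 53 57 79 111 132 124 99 70 54 51 52 52 52
0.315 51 51 52 53 53 53 52 53 60 80 108 128 117 91 71 58 58 59 59 60
0.335 53 52 52 52 52 53 52 53 57 79 109 136 147 148 149 149 149 149 148 148
0.355 53 53 52 52 53 52 52 52 59 84 119 142 147 146 148 150 150 150 149 150
side right 0.55
0.295 52 53 53 52 52 52 55 67 91 121 145 156 164 168 171 170 170 170 170 171
0.315 52 51 51 51 51 51 55 72 102 129 148 154 161 167 170 170 170 171 171 171
0.335 53 53 52 52 51 50 53 69 98 128 150 161 167 170 170 171 171 171 171 171
0.355 54 54 53 53 53 53 58 74 105 133 147 156 163 168 170 170 170 170 170 170
```

The rim profiles put the pot's front face at y≈0.370, flush with the rack face. Its yaw is about 0.5–1°, which matches the rack, so it is ready to hand in.

```bash
python3 -c "
from rig import arm
print(arm.sign_off(),arm.current_t())"
```

```text
the job is handed in; nothing more can be done
the job is handed in; nothing more can be done
```

The pot now stands mouth up and, by camera measurement, flat against the rack's long side and parallel within about 1°; the highest push force I read was 20 N, I handed the job in shortly after 42 s, and no verdict was returned.

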